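# Clear the stock bin from the hand press and press the bush home

## Robot

A 6-joint arm with a two-finger parallel gripper is mounted at the origin on the work surface. World frame = base frame: x ahead of the robot, y to its left, z up, the work surface at z = 0. Lengths are in mm, angles in rad, forces in N, time in s.
With the tool pointing down it reaches from about 375 to 825 mm from the base axis. Payload 5.5 kg.
Tool frame: the origin (TCP) lies midway between the tips of the shut fingers; the grasp point (between the pads) lies r.tcp_to_grasp behind it (r.tcp_to_grasp is the distance from the TCP to the grasp point, in mm); z points along the fingers, y is the line along which they close (so a half turn about z gives the same grasp; the last joint's range is limited). The gripper opens to 85 mm and grips with 20 to 120 N. Pads are 22 mm wide; open, the fingers measure 114 mm over their backs; the gripper's body (76 mm by 85 mm) begins 54 mm behind the grasp point. The pads swing forward as they close: fully open they stand 13 mm farther back than shut.
Start: joints at [1.276, 0.314, -0.047, 1.21, 0, 1.571], TCP at [174.326, 574.113, 231.299] pointing down, gripper open.
Joint ranges: [-2.67, 2.67], [-0.69, 1.73], [-1.03, 1.25], [-2.08, 2.16], [-1.42, 1.45], [-3.14, 3.14]. Speed limits (rad/s): [2.39, 2.39, 3.01, 3.14, 3.14, 3.14].

## Interface

Orientations are given as a unit quaternion [w, x, y, z].
In Python, from plant import r, viewer, ticket gives the robot as it stands.
- The arm moves only by the tool move_arm, never from a script. Its argument "plan" is a list of rows, each a list of 3 entries, a list of its own where there are three numbers: the shift along the tool's x, y, z in m, then the turn, a rotation vector about the tool's x, y, z in degrees, then the closure in counts, from 0 (fully open) to 255 (shut). A call has 1 to 20 rows; each row is the pose to reach, as a shift and turn from the pose commanded when the call began, along the tool's axes at that moment; what a row does not reach only later rows make up. A row lasts 1/10 s, in which the tool goes at most 50 mm and 8.59 degrees, less where a joint would pass 70% of its speed; a pose out of reach is approached as far as the arm can. A call with a gripper value outside its range is refused whole. The fingers move at their own pace and stop on an object; "force" is the grip in N (left out, the last holds). Time passes only in rows, so rows that repeat a pose let the fingers close. It gives the time, the measured TCP pose, the force, the opening and the grip force at its end, in the units of the state.
- r.read_state(): the state, without advancing time (a new reading comes with each control period).
- viewer.snapshot(name): name is "scene" or "top" or "wrist"; returns (picture, depth): 384x512x3 uint8, blue, green, red; 384x512 float32, mm along the optical axis (not along the pixel's ray), 0 where there is no reading.
- viewer.calibration(name): a dict with "K" (3x3 intrinsics, pixels), "distortion" ([k1, k2, p1, p2, k3] as OpenCV has them; the pictures are not rectified), "rvec" (rotation vector, rad) and "tvec" (3), from world to camera coordinates, as OpenCV has them. Camera axes: x right, y down, z forward; pixel columns grow to the right and rows downward; lengths in mm; the calibration is good to about 2 mm. A picture is of the moment at which its call begins: read the wrist's pose just before it. calibration takes no time and is no camera call; for the wrist camera it gives the pose at the moment of the call.
- ticket.job_done(): hands the job in; it is judged then, once.
The state is a dict: "t": time; "qpos": joint angles; "qvel": joint speeds; "effort": joint torques, N m; "tool_pos": TCP position; "orientation": TCP orientation; "contact_force": force on the tool from outside, world axes, zero at the start; "moment": the same for the moment, N m; "finger_gap": finger opening in mm; "gripper_force": force on a finger pad.
Only numpy, scipy, OpenCV 4.12 (cv2) and the standard library are available. Lean on these libraries where they do the work, as an engineer would, in place of code of your own. Each camera call takes 0.05 s, during which the arm holds its last target. There are 200 camera calls.

## Task

Somebody has left the bin of bushes standing in front of the hand press, under its lever: move the bin well out of the way, keeping it upright. Then push the link along its guides until its big eye sits fully home, bearing on both faces of the V stop - firmly, but without ramming it - and bring the lever down to its stop so that the ram presses the bush fully into the link. Ease the lever back up to its rest instead of letting it fly back, let go of everything, and leave the other things on the bench alone.

Things in the scene. Friction and masses are not known exactly. Their poses are not given: they have to be found in the camera images.
- press: Green cast bench press with hand lever, fixed. Origin on the bench top under the ram axis; +x to its back (the column): link and lever point out to -x, its front; z up. Foot and bed: x -0.170 to 0.140, y -0.060 to 0.060; bed top 40 mm above the bench. Head: x -0.037 to 0.135, y -0.035 to 0.035, z 0.160 to 0.265. Column: x 0.060 to 0.136
- nest (a point): point on the bed's top face on the ram axis: the link's origin lies here when the link is home in the V stop. In front of it two straight rails on the bed (12 mm high, press x -0.085 to 0, inner faces at y -0.030 and 0.030) guide the link's big eye
- vstop: dark ground-steel V stop on the bed behind the eye's place, two upright faces at 45 degrees to the press's x, 18 mm high, open to the front; origin and axes as the nest and the press. The eye has 3 mm of play to each side between the rails, so it often catches on one face first, up to 4 mm off; a push of 10 to 15 N at the tail slides it on into both faces
- ram: vertical steel ram above the bed, 22 mm square with a round nose of 30 mm; origin at the centre of the nose's underside, 91 mm above the bench at rest (6 mm above the top of a bush standing fully proud). The lever drives it down 18.2 mm in its full swing
- lever (a joint): angle of the press lever: 0 at its upper rest, where it points to the front and 26 degrees up; grows as it is pulled down; 1.05 rad at its lower stop (34 degrees below level). A spring returns it: about 4 N at the ball near the top, 7 N near the bottom, and 3 N more while the bush moves. It flies up if let go at the bottom
- lever_ball (a point): centre of the black ball (32 mm across) at the end of the lever, 290 mm from the pivot; bar 14 mm thick. The lever swings in the upright plane y = -0.100 of the press, about the press's y axis
- lever_pivot (a point): point on the lever's pivot axis in the lever's plane, at 0.022, -0.100, 0.210 in the press frame
- press_front (a point): point on the bench in front of the press, at -0.240, -0.060, 0 in the press frame: the middle of the room that the lever and the loading of links need. The bin is out of the way when its origin is more than 0.18 m from here
- link: loose forged steel link, 148 mm long, 0.45 kg, flat on the bed, big eye between the rails, 20 to 45 mm short of home. Origin: centre of the big eye's underside; +x from tail to big eye (to the press's back). Big eye 54 mm across, 30 high; tail eye 32 across, 24 high, centre at x -0.105 (tail ends at -0.121); shank 22 wide, 3 to 19 mm above the bed
- bush_top (a point): centre of the top face of the bush in the link's big eye: a brass bush with a collar 36 mm across and 3 mm thick. When fully home its collar lies on the eye and this point is 33 mm above the link's origin; at the start 42 to 45 mm
- bush (a joint): how far the bush has been pressed in (m): 0 to 0.003 at the start, 0.012 when its collar lies on the eye; it takes about 50 N of the ram and stays where it is left
- bin: grey open stock bin, loose, 125 mm (x) by 170 mm (y) by 100 mm high, 4 mm walls, 0.6 to 1 kg, holding brass bushes up to 32 mm above its underside. Origin: centre of the underside. The +y end is a low lip of 45 mm; the long walls drop to 55 mm for y above 0.03. It stands on the bench close in front of the press's foot, under the lever
- spray_can: blue spray can, 52 mm across and 150 mm high, origin at the centre of its underside; leave alone
- small_tray: red tray of nuts, 90 by 90 by 35 mm, origin at the centre of its underside; leave alone
- drift: stepped steel press drift, 60 mm across and 55 mm high, origin at the centre of its underside; leave alone
- screwdriver: screwdriver, 200 mm long, lying along its x, on the bench beside the press; leave alone
Not all that is in view belongs to the job. Of the things that look like the bin, take the one that is farthest from the robot's base at the start.

How it is judged (in metres and radians):
On the way, in this order (a step that is already met when the one before it is completed fails the run):
1. the bin is out of the way: its origin more than 0.18 m from press_front, upright (horizontal distance between bin and press_front above 0.18 m and angle between bin's own z axis and vertical below 0.1 rad), for 0.2 s.
2. the link is pressed fully home on both faces of the V stop: its origin within 2 mm of the nest, and pressing on the stop with more than 5 N (horizontal distance between link and nest below 0.002 m and contact force between link and vstop above 5 N), for 0.04 s.
3. the lever is down at its stop and the bush is pressed in to within 1.5 mm, the link still home (value of joint lever above 1 rad and value of joint bush above 0.0105 m and horizontal distance between link and nest below 0.0025 m), for 0.1 s.
At the end, for the whole second after the job is handed in: The bin stands upright on the bench at rest, its origin more than 0.18 m from press_front; the link lies flat and at rest in the V stop, its origin within 2.5 mm of the nest; the bush is pressed in to within 1.5 mm (0.0105 m or more); the lever is back at its upper rest (below 0.06 rad) (all of step 1 and height (world z) of bin between -0.01 and 0.01 m and linear speed of each of bin, link below 0.01 m/s and horizontal distance between link and nest below 0.0025 m and angle between link's own z axis and vertical below 0.05 rad and value of joint bush above 0.0105 m and value of joint lever below 0.06 rad); the robot touches nothing.
It fails at once if the lever flies back up (faster than 4 rad/s) (velocity of joint lever below -4 rad/s).
It fails at once if the ram is brought down on the bush or link while the link is more than 4 mm from home (contact force between ram and link above 2 N and horizontal distance between link and nest above 0.004 m).
It fails at once if the link is rammed into the V stop with more than 45 N (contact force between link and vstop above 45 N).
It fails at once if the bin is tipped by more than 20 degrees (angle between bin's own z axis and vertical above 0.35 rad).
It fails at once if a bystander is moved by more than 20 mm (distance of any of spray_can, small_tray, drift, screwdriver from where it was at the start of the episode above 0.02 m).
It also fails if it takes over 70 s, if anything falls off the work surface, if the arm or the gripper's body presses on something with over 40 N, if the wrist force passes 120 N, or if a joint passes its speed limit or range.

## Working session

There is one attempt and no reset: what is moved stays moved. The work goes in short steps, Python scripts to look and compute and a tool call to move; the robot and the scene stay as the last step left them, time stands still between calls to the robot, and variables do not carry over. Pictures are saved under pics/ and viewed, at most 10 in all, crops included, and the job is handed in when it is done.

Besides the shell and the picture viewer there is one more tool, called after "Call:" as name(argument=value, ...) on one line, values as JSON. move_arm: Moves the arm, as the interface text tells. Its arguments: {"type":"object","properties":{"plan":{"type":"array"},"force":{"type":"number"}},"required":["plan"]}

```bash
ls; mkdir -p pics; cat > h.py <<'E'
import numpy as np, cv2
from plant import r, viewer, ticket
from scipy.spatial.transform import Rotation as R
def snap(n):
    c=viewer.calibration(n); p,d=viewer.snapshot(n); return p,d,c
def cloud(d,c):
    h,w=d.shape; u,v=np.meshgrid(np.arange(w),np.arange(h))
    n=cv2.undistortPoints(np.stack([u,v],-1).reshape(-1,1,2).astype(np.float64),np.array(c["K"]),np.array(c["distortion"])).reshape(h,w,2)
    P=np.dstack([n*d[...,None],d]).astype(float)
    Rm=cv2.Rodrigues(np.array(c["rvec"],float))[0]; t=np.array(c["tvec"],float).ravel()
    W=(P-t)@Rm
    W[d<=0]=np.nan
    return W
def pose():
    s=r.read_state(); q=np.array(s["orientation"]); return np.array(s["tool_pos"]),R.from_quat(q[[1,2,3,0]]).as_matrix(),s
E
python3 - <<'E'
from h import *
for n in("scene","top"):
    p,d,c=snap(n); cv2.imwrite(f"pics/{n}0.png",p); np.savez(f"{n}0.npz",p=p,W=cloud(d,c))
    print(n,np.array(c["tvec"]).ravel(),np.array(c["rvec"]).ravel(),c["K"])
P,M,s=pose(); print(s, M, r.tcp_to_grasp)
E
```

```text
pics
scene [-293.03182203 -201.51373398 1785.51186949] [ 2.31237648  1.12518598 -0.36874976] [[500.04328189   0.         254.62329473]
 [  0.         500.04328189 190.94841224]
 [  0.           0.           1.        ]]
top [  -7.2942883   552.72393769 1164.78038698] [ 2.05764382 -2.17150928  0.23480439] [[384.86522735   0.         253.29887366]
 [  0.         384.86522735 200.33007002]
 [  0.           0.           1.        ]]
{'t': 0.1, 'qpos': array([ 1.27599872e+00,  3.14165124e-01, -4.79488627e-02,  1.21019551e+00,
       -6.79759660e-06,  1.57081136e+00]), 'qvel': array([-1.04796762e-03, -1.16311066e-03,  2.05045803e-03,  2.65823730e-04,
       -6.47650680e-05, -8.42073230e-04]), 'effort': array([-2.28356275e-04, -5.40766346e+01,  3.40541768e+01,  1.12487585e-02,
        1.64871602e-05, -2.06906049e-05]), 'tool_pos': array([174.18379062, 573.63483766, 230.52814229]), 'orientation': array([-1.07749007e-04,  1.46873036e-01,  9.89155063e-01, -7.48882501e-04]), 'contact_force': array([-0.81604819,  0.01639433,  1.29184513]), 'moment': array([-0.02078713,  0.01444682, -0.00627815]), 'gripper_force': 0.0, 'finger_gap': 85.52002619728717} [[-9.56856600e-01  2.90560252e-01 -4.33142244e-04]
 [ 2.90560575e-01  9.56855501e-01 -1.44987099e-03]
 [-6.82034160e-06 -1.51317268e-03 -9.99998855e-01]] 18.700000000000003
```

View pics/scene0.png

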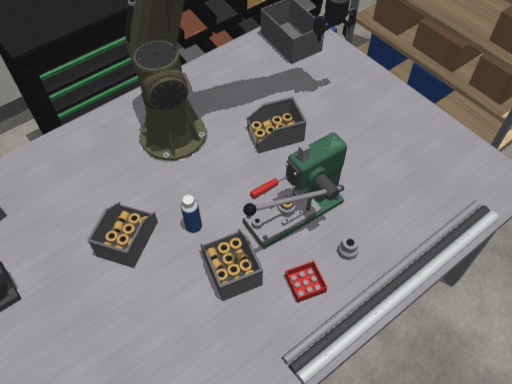

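View pics/top0.png

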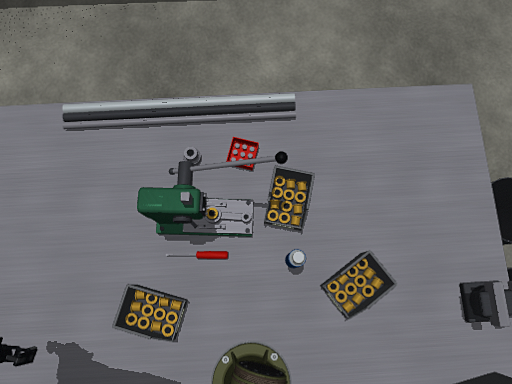

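Scene picture: bush bins at (124,234), (277,125) and (232,263), with an empty bin off the bench at (292,28). The top picture shows the same bins at (358,284), (151,312) and (290,198). The one at top (290,198) is in front of the press under the lever ball (281,157), and it is the farthest from the base (~250,370). The press back points to world +y. Next I measure everything.

```bash
python3 - <<'E'
from h import *
a=np.load("top0.npz"); p,W=a["p"],a["W"]
cv2.imwrite("pics/crop.png",cv2.resize(p[120:280,130:330],(800,640))[:600])
hsv=cv2.cvtColor(p,cv2.COLOR_BGR2HSV)
z=W[...,2]
print("bench z",np.nanmedian(z[300:340,200:230]))
u,v=np.meshgrid(np.arange(512),np.arange(384))
def box(x0,x1,y0,y1): return (u>=x0)&(u<x1)&(v>=y0)&(v<y1)
def rect(m,name):
    q=W[m][:,:2].astype(np.float32); q=q[~np.isnan(q).any(1)]
    (c,s,an)=cv2.minAreaRect(q); print(name,len(q),np.round(c,1),np.round(s,1),round(an,2),np.round(cv2.boxPoints((c,s,an)),0).tolist())
# bin rim
for nm,b in(("binT",box(255,320,160,240)),("binR",box(310,400,240,325)),("binL",box(105,195,275,350))):
    rect(b&(z>93)&(z<106),nm+" rim high"); rect(b&(z>47)&(z<106),nm+" all")
rect(box(150,262,190,245)&(z>34)&(z<44),"bed")
rect(box(130,215,180,230)&(z>255)&(z<272),"head top")
g=(hsv[...,0]>40)&(hsv[...,0]<95)&(hsv[...,1]>80)
rect(g&box(150,262,190,245)&(z>30)&(z<46),"green bed")
m=box(272,292,148,166)&(z>200); q=W[m]; print("ball",len(q),np.nanmax(q,0),np.nanmin(q,0),np.nanmedian(q,0))
for n,b in(("can",box(284,308,246,270)),("tray",box(225,262,135,170)),("drift",box(180,203,143,165)),("screw",box(165,230,248,262))):
    m=b&(z>12); rect(m,n); print(np.nanmax(z[m]))
# brass in big eye
br=(hsv[...,0]>12)&(hsv[...,0]<32)&(hsv[...,1]>110)&box(195,262,195,240); print("brass",br.sum(),np.nanmedian(W[br],0),np.nanmax(W[br],0),np.nanmin(W[br],0), u[br].mean(),v[br].mean())
m=box(195,262,195,240)&(z>46)&(z<62); print("mid z");rect(m,"link")
E
```

```text
bench z 0.052103960636339895
binT rim high 292 [ 575.6 -154.6] [129.8 127.3] 74.91 [[497.0, -201.0], [620.0, -234.0], [654.0, -108.0], [531.0, -75.0]]
binT all 539 [ 552.6 -148.6] [129.2 175. ] 75.39 [[452.0, -189.0], [621.0, -233.0], [654.0, -108.0], [484.0, -64.0]]
binR rim high 330 [ 286.7 -360.7] [128.1 124.5] 34.1 [[199.0, -345.0], [269.0, -448.0], [375.0, -376.0], [305.0, -273.0]]
binR all 754 [ 272.2 -339.4] [128.1 175.9] 34.1 [[170.0, -302.0], [269.0, -448.0], [375.0, -376.0], [276.0, -231.0]]
binL rim high 357 [234.3 314.6] [119.9 128.4] 70.13 [[154.0, 280.0], [274.0, 236.0], [315.0, 349.0], [194.0, 393.0]]
binL all 776 [225.2 288.6] [175.9 128.1] 70.82 [[136.0, 227.0], [257.0, 184.0], [315.0, 351.0], [194.0, 393.0]]
bed 1066 [515.2 116.7] [297.  110.8] 85.32 [[448.0, -27.0], [558.0, -36.0], [583.0, 260.0], [472.0, 269.0]]
head top 1486 [520.8 187.4] [172.2  70.6] 85.27 [[478.0, 105.0], [549.0, 99.0], [563.0, 270.0], [493.0, 276.0]]
green bed 29 [477.1 161.2] [227.1  29.2] 85.93 [[454.0, 49.0], [484.0, 47.0], [500.0, 273.0], [471.0, 276.0]]
ball 147 [612.54512307 -84.9495802
[... 192 characters left out ...]
2.0], [338.0, -126.0]]
155.35054778479463
tray 474 [687.1  -7.8] [107.2 181.2] 87.8 [[594.0, -58.0], [776.0, -65.0], [780.0, 42.0], [599.0, 49.0]]
320.1814065683576
drift 287 [687.2 150.3] [119.7  59.1] 16.45 [[621.0, 162.0], [638.0, 105.0], [753.0, 139.0], [736.0, 196.0]]
234.03101197544598
screw 305 [393.6 154.5] [199.  23.] 86.92 [[377.0, 56.0], [400.0, 55.0], [410.0, 253.0], [387.0, 254.0]]
30.602260528434076
brass 74 [511.38238434  92.84357564  85.49127663] [529.58212995 113.09386639  90.54132653] [496.40831999  76.85748046  70.19884799] 212.04054054054055 213.16216216216216
mid z
link 384 [503.4  65.1] [171.9 101.6] 88.93 [[451.0, -20.0], [553.0, -22.0], [556.0, 150.0], [454.0, 152.0]]
```

View pics/crop.png

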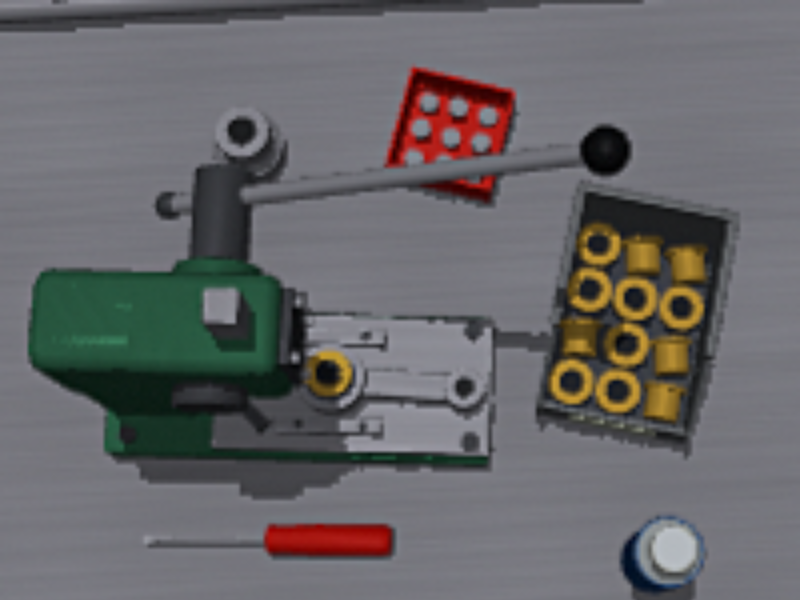

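Crop: the target bin centre is at about (635,320). It stands in front of the press with the ball at (605,150) above its edge, and its lip faces the robot. The link tail eye is at (465,387) and the brass bush at (330,372).

From the 172x71 head rectangle the press origin is about (516.8,138.6) with yaw 85.3°. The bed front edge and the ball both agree with this. The bin is at (552.6,-148.6), measured 129x175. I'll reach inside the bin's leading (-y) wall with shut fingers and slide it toward -y.

Call:
move_arm(plan=[[[0,0,-0.05],[0,0,0],255],[[0,0,-0.1],[0,0,8],255],[[-0.325,-0.292,-0.1],[0,0,77.8],255],[[-0.325,-0.292,-0.1],[0,0,77.8],255],[[-0.325,-0.292,-0.1],[0,0,77.8],255],[[-0.325,-0.292,-0.1],[0,0,77.8],255],[[-0.325,-0.292,-0.1],[0,0,77.8],255],[[-0.325,-0.292,-0.1],[0,0,77.8],255],[[-0.325,-0.292,-0.1],[0,0,77.8],255],[[-0.325,-0.292,-0.1],[0,0,77.8],255],[[-0.325,-0.292,-0.1],[0,0,77.8],255],[[-0.325,-0.292,-0.1],[0,0,77.8],255],[[-0.574,-0.621,-0.1],[0,0,77.8],255],[[-0.574,-0.621,-0.1],[0,0,77.8],255],[[-0.574,-0.621,-0.1],[0,0,77.8],255],[[-0.574,-0.621,-0.1],[0,0,77.8],255],[[-0.574,-0.621,-0.1],[0,0,77.8],255],[[-0.574,-0.621,-0.1],[0,0,77.8],255],[[-0.574,-0.621,-0.1],[0,0,77.8],255],[[-0.574,-0.621,-0.1],[0,0,77.8],255]])

```text
t: 2.1
tool_pos: [539.2, -176.3, 331.0]
orientation: [-0.0, 0.735, 0.678, 0.0]
contact_force: [0.3, 1.0, 0.9]
finger_gap: -0.1
gripper_force: 0.0
```

```bash
cat >> h.py <<'E'
def tshift(x,y,z):
    P,M,s=pose(); return np.round(M.T@(np.array([x,y,z])-P),1)
PO=np.array([516.8,138.6]); XP=np.array([.0825,.9966]); YP=np.array([-.9966,.0825])
def pw(x,y): return PO+x*XP+y*YP
E
python3 - <<'E'
from h import *
P,M,s=pose(); print(P,np.round(M,3),s["qpos"],s["contact_force"],s["finger_gap"])
print(tshift(543,-187,50))
E
```

```text
[ 539.23585732 -176.26361789  331.00619681] [[ 0.081  0.997 -0.   ]
 [ 0.997 -0.081  0.001]
 [ 0.001 -0.    -1.   ]] [-3.16266441e-01  2.32766848e-01  7.08710720e-02  1.40926542e+00
  5.79659271e-04  1.33563270e+00] [0.27735749 1.00692732 0.88286794] -0.1441822157640849
[-10.6   4.7 281. ]
```

Call:
move_arm(plan=[[[0,0,0.04],[0,0,0],255],[[0,0,0.08],[0,0,0],255],[[0,0,0.12],[0,0,0],255],[[0,0,0.16],[0,0,0],255],[[0,0,0.2],[0,0,0],255],[[0,0,0.23],[0,0,0],255],[[0,0,0.26],[0,0,0],255],[[0,0,0.28],[0,0,0],255],[[0,0,0.28],[0,0,0],255]])

```text
t: 3.0
tool_pos: [536.0, -173.3, 48.0]
orientation: [-0.003, 0.735, 0.678, -0.001]
contact_force: [0.1, -0.3, 0.3]
finger_gap: 0.2
gripper_force: 0.0
```

Call:
move_arm(plan=[[[-0.01,0,0],[0,0,0],255],[[-0.015,0,0],[0,0,0],255],[[-0.02,0,0],[0,0,0],255],[[-0.025,0,0],[0,0,0],255],[[-0.03,0,0],[0,0,0],255],[[-0.038,0,0],[0,0,0],255],[[-0.046,0,0],[0,0,0],255],[[-0.054,0,0],[0,0,0],255],[[-0.062,0,0],[0,0,0],255],[[-0.07,0,0],[0,0,0],255],[[-0.08,0,0],[0,0,0],255],[[-0.09,0,0],[0,0,0],255],[[-0.1,0,0],[0,0,0],255]])

```text
t: 4.3
tool_pos: [531.1, -274.2, 52.4]
orientation: [-0.0, 0.735, 0.678, 0.001]
contact_force: [0.7, 6.7, 3.0]
finger_gap: -0.3
gripper_force: 1.2
```

```bash
cat >> h.py <<'E'
def rect(W,m):
    q=W[m][:,:2].astype(np.float32); q=q[~np.isnan(q).any(1)]
    c,s,a=cv2.minAreaRect(q); return len(q),np.round(c,1),np.round(s,1),round(a,2)
E
python3 - <<'E'
from h import *
p,d,c=snap("top"); cv2.imwrite("pics/t1.png",p[100:300,180:400].repeat(2,0).repeat(2,1)); W=cloud(d,c); z=W[...,2]
P,M,s=pose(); print(P,s["contact_force"])
m=(z>47)&(z<106)&(W[...,1]<-75)&(W[...,0]>440)
print(rect(W,m))
E
```

```text
[ 531.03787252 -276.02842969   52.43045302] [0.25064201 4.15374133 1.12123688]
(416, array([ 535.5, -226.3]), array([125.9, 176. ]), 85.62)
```

View pics/t1.png

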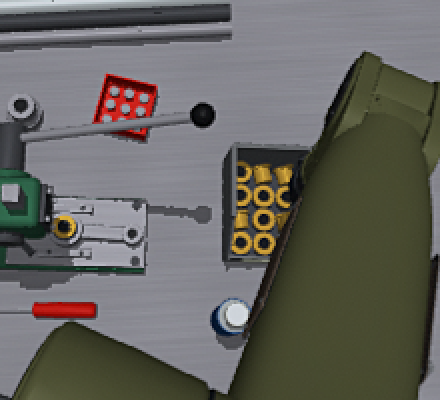

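The bin follows the push upright. It is now at (535,-226), at crop pixel (250,203), and the can at (232,315) stands clear. I push on.

Call:
move_arm(plan=[[[-0.01,0,0],[0,0,0],255],[[-0.02,0,0],[0,0,0],255],[[-0.03,0,0],[0,0,0],255],[[-0.04,0,0],[0,0,0],255],[[-0.05,0,0],[0,0,0],255],[[-0.06,0,0],[0,0,0],255],[[-0.07,0,0],[0,0,0],255],[[-0.08,0,0],[0,0,0],255],[[-0.09,0,0],[0,0,0],255],[[-0.095,0,0],[0,0,0],255],[[-0.095,0,0],[0,0,0],255],[[-0.085,0,0],[0,0,0],255],[[-0.075,0,-0.02],[0,0,0],255],[[-0.075,0,-0.06],[0,0,0],255],[[-0.075,0,-0.1],[0,0,0],255],[[-0.075,0,-0.15],[0,0,0],255]])

```text
t: 5.95
tool_pos: [523.5, -349.0, 201.9]
orientation: [-0.001, 0.735, 0.678, -0.001]
contact_force: [0.3, -1.2, -0.6]
finger_gap: -0.0
gripper_force: 0.0
```

```bash
python3 - <<'E'
from h import *
p,d,c=snap("scene"); W=cloud(d,c); z=W[...,2]; cv2.imwrite("pics/s1.png",p)
P,M,s=pose(); print(P,s["contact_force"])
m=(z>47)&(z<106)&(W[...,1]<-180)&(W[...,0]>430)&(W[...,0]<700)&(W[...,1]>-460)
print(rect(W,m))
# wrist view of link
p,d,c=snap("wrist"); print(c["rvec"],c["tvec"])
for y in(0,):
    t=pw(-195,0); print("tail approach",t,tshift(*t,202), tshift(*t,52))
a=np.load("top0.npz"); p,W=a["p"],a["W"]; hsv=cv2.cvtColor(p,cv2.COLOR_BGR2HSV); z=W[...,2]
rel=W[...,:2]-PO; xp=rel@XP; yp=rel@YP
m=(xp>-175)&(xp<-60)&(abs(yp)<24)&(z>46)&(z<75)
print("link pts",m.sum(),xp[m].min(),yp[m].min(),yp[m].max(),np.median(z[m]))
t=m&(xp<-135); print("tail",t.sum(),xp[t].mean(),yp[t].mean(),yp[t].min(),yp[t].max(),np.median(z[t]))
E
```

```text
[ 527.21565244 -351.53940714  212.34462773] [ 1.70432241 -1.34396023  6.99903821]
(828, array([ 529.7, -321.3]), array([130., 175.]), 85.73)
[-2.86730270e+00  1.18351800e-01  1.56445477e-03] [-556.41582277 -325.35764569  270.94000963]
tail approach [500.7125 -55.737 ] [293.2 -51.5   4.9] [294.3 -53.1 154.9]
link pts 279 -163.54431587160855 -19.317516152775042 23.595546622305513 60.92844214283502
tail 87 -149.5315057623116 6.088740151891321 -9.573670436709778 20.212320260127605 63.96187308899077
```

The bin is at (530,-321), 217 mm from press_front and upright. Next I go in front of the link's tail.

Call:
move_arm(plan=[[[0.02,-0.03,0],[0,0,0],255],[[0.05,-0.055,0],[0,0,0],255],[[0.09,-0.055,0],[0,0,0],255],[[0.13,-0.055,0],[0,0,0],255],[[0.17,-0.055,0],[0,0,0],255],[[0.21,-0.055,0],[0,0,0],255],[[0.25,-0.055,0],[0,0,0],255],[[0.275,-0.055,0],[0,0,0],255],[[0.285,-0.055,0],[0,0,0],255],[[0.285,-0.055,0],[0,0,0],255],[[0.285,-0.055,0],[0,0,0],255],[[0.285,-0.055,0],[0,0,0],255]])

```text
t: 7.25
tool_pos: [493.0, -62.1, 201.3]
orientation: [0.0, 0.736, 0.677, -0.0]
contact_force: [0.1, -1.2, 0.3]
finger_gap: -0.1
gripper_force: 0.0
```

```bash
python3 - <<'E'
from h import *
for i in range(3):
    P,M,s=pose(); print(np.round(P,1),np.round(s["contact_force"],1))
    p,d,c=snap("wrist")
W=cloud(d,c); z=W[...,2]; cv2.imwrite("pics/w1.png",p); np.savez("w1.npz",p=p,W=W)
Rm=cv2.Rodrigues(np.array(c["rvec"]))[0]; print("cam",-Rm.T@np.array(c["tvec"]).ravel())
rel=W[...,:2]-PO; xp=rel@XP; yp=rel@YP
m=(xp>-175)&(xp<-130)&(abs(yp)<30)&(z>50)&(z<75)
if m.sum(): print("tail",m.sum(),xp[m].min(),xp[m].max(),yp[m].min(),yp[m].max(),np.median(z[m]))
m=(xp>-200)&(xp<-40)&(abs(yp)<75)&(z>36)&(z<44); print("bed",m.sum(),np.percentile(xp[m],[1,99]),np.percentile(yp[m],[1,99]),rect(W,m))
E
```

```text
[493.  -62.1 201.3] [ 0.1 -1.2  0.3]
[492.9 -62.1 201.3] [ 0.2  0.4 -0.1]
[492.9 -62.  201.3] [-0.2 -0.2 -0.1]
cam [498.65853285   3.72130967 343.1954348 ]
tail 893 -165.0677204051371 -130.41427803888814 -11.79873069732467 18.70929110561382 63.29241979213319
bed 8515 [-169.51530578  -42.82795733] [-55.83164094  52.1242451 ] (8515, array([509.9,  33.7]), array([130.7, 110.1]), 85.68)
```

View pics/w1.png

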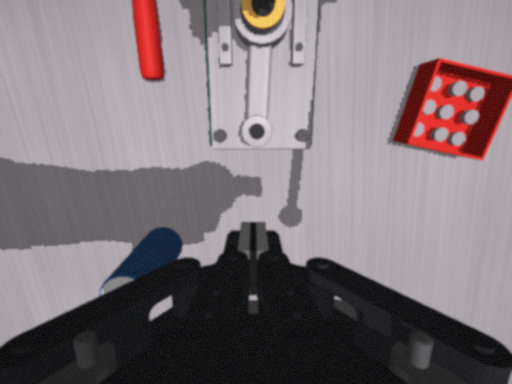

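The wrist view shows the tail eye at (257,131), in line with the shut fingers (253,240), and the bush at (263,5) between the rails. The link is about 44 mm short of home. I descend in front of the tail and advance.

Call:
move_arm(plan=[[[0,0.003,0.04],[0,0,0],255],[[0,0.003,0.08],[0,0,0],255],[[0,0.003,0.12],[0,0,0],255],[[0,0.003,0.15],[0,0,0],255],[[0,0.003,0.15],[0,0,0],255],[[0.005,0.003,0.15],[0,0,0],255],[[0.01,0.003,0.15],[0,0,0],255],[[0.015,0.003,0.15],[0,0,0],255],[[0.02,0.003,0.15],[0,0,0],255],[[0.025,0.003,0.15],[0,0,0],255],[[0.03,0.003,0.15],[0,0,0],255],[[0.035,0.003,0.15],[0,0,0],255],[[0.04,0.003,0.15],[0,0,0],255],[[0.044,0.003,0.15],[0,0,0],255],[[0.048,0.003,0.15],[0,0,0],255],[[0.052,0.003,0.15],[0,0,0],255],[[0.055,0.003,0.15],[0,0,0],255],[[0.058,0.003,0.15],[0,0,0],255],[[0.058,0.003,0.15],[0,0,0],255]])

```text
t: 9.3
tool_pos: [501.0, -3.4, 51.6]
orientation: [0.001, 0.735, 0.678, -0.0]
contact_force: [-0.8, -3.6, 3.1]
finger_gap: 0.2
gripper_force: 1.9
```

```bash
cat > lk.py <<'E'
from h import *
P,M,s=pose(); print(np.round(P,1),np.round(s["contact_force"],1),"xp",(P[:2]-PO)@XP,"yp",(P[:2]-PO)@YP)
E
python3 lk.py
```

```text
[501.   -3.4  51.6] [-0.8 -3.6  3.1] xp -142.81555599181624 yp 4.012267683848109
```

Call:
move_arm(plan=[[[0.0015,0,0],[0,0,0],255],[[0.003,0,0],[0,0,0],255],[[0.0045,0,0],[0,0,0],255],[[0.006,0,0],[0,0,0],255],[[0.006,0,0],[0,0,0],255]])

```text
t: 9.8
tool_pos: [501.4, 2.3, 51.5]
orientation: [0.0, 0.736, 0.678, -0.0]
contact_force: [-0.2, -4.3, 3.3]
finger_gap: 0.1
gripper_force: 2.5
```

Call:
move_arm(plan=[[[0.001,0,0],[0,0,0],255],[[0.002,0,0],[0,0,0],255],[[0.002,0,0],[0,0,0],255]])

```text
t: 10.1
tool_pos: [501.4, 4.3, 51.4]
orientation: [0.0, 0.736, 0.678, -0.0]
contact_force: [-0.3, -4.3, 4.3]
finger_gap: 0.2
gripper_force: 2.5
```

Call:
move_arm(plan=[[[0.001,0,0],[0,0,0],255],[[0.001,0,0],[0,0,0],255]])

```text
t: 10.3
tool_pos: [501.4, 5.4, 51.3]
orientation: [0.0, 0.735, 0.678, -0.0]
contact_force: [-0.5, -5.0, 3.6]
finger_gap: 0.3
gripper_force: 2.5
```

Call:
move_arm(plan=[[[0.001,0,0],[0,0,0],255],[[0.001,0,0],[0,0,0],255]])

```text
t: 10.5
tool_pos: [501.5, 6.2, 51.3]
orientation: [0.0, 0.736, 0.678, -0.0]
contact_force: [-0.8, -5.2, 4.2]
finger_gap: 0.0
gripper_force: 2.9
```

Call:
move_arm(plan=[[[0.001,0,0],[0,0,0],255],[[0.001,0,0],[0,0,0],255]])

```text
t: 10.7
tool_pos: [501.5, 6.3, 51.4]
orientation: [0.001, 0.736, 0.677, -0.001]
contact_force: [-1.2, -7.5, 4.3]
finger_gap: 0.5
gripper_force: 4.4
```

Call:
move_arm(plan=[[[0.001,0,0],[0,0,0],255],[[0.001,0,0],[0,0,0],255]])

```text
t: 10.9
tool_pos: [501.3, 6.5, 51.4]
orientation: [0.002, 0.736, 0.677, -0.002]
contact_force: [-1.6, -11.3, 5.5]
finger_gap: -0.1
gripper_force: 5.7
```

Call:
move_arm(plan=[[[0.001,0,0],[0,0,0],255],[[0.001,0,0],[0,0,0],255]])

```text
t: 11.1
tool_pos: [501.2, 7.2, 51.4]
orientation: [0.002, 0.736, 0.677, -0.002]
contact_force: [-2.8, -11.7, 5.7]
finger_gap: -0.0
gripper_force: 6.3
```

Call:
move_arm(plan=[[[0.001,0,0],[0,0,0],255],[[0.001,0,0],[0,0,0],255]])

```text
t: 11.3
tool_pos: [501.3, 7.8, 51.4]
orientation: [0.002, 0.736, 0.677, -0.002]
contact_force: [-2.3, -13.5, 7.1]
finger_gap: 0.1
gripper_force: 6.9
```

Call:
move_arm(plan=[[[0.001,0,0],[0,0,0],255],[[0.001,0,0],[0,0,0],255]])

```text
t: 11.5
tool_pos: [501.3, 7.8, 51.4]
orientation: [0.003, 0.736, 0.677, -0.003]
contact_force: [-2.7, -17.4, 6.8]
finger_gap: 0.0
gripper_force: 8.5
```

Call:
move_arm(plan=[[[0.0005,0,0],[0,0,0],255],[[0.001,0,0],[0,0,0],255],[[0.001,0,0],[0,0,0],255]])

```text
t: 11.8
tool_pos: [501.2, 7.9, 51.4]
orientation: [0.003, 0.736, 0.677, -0.004]
contact_force: [-3.4, -20.1, 7.9]
finger_gap: 0.0
gripper_force: 10.0
```

```bash
python3 - <<'E'
from h import *
exec(open("lk.py").read())
p,d,c=snap("wrist"); W=cloud(d,c); cv2.imwrite("pics/w2.png",p); z=W[...,2]
rel=W[...,:2]-PO; xp=rel@XP; yp=rel@YP
m=(abs(yp)<35)&(xp>-95)&(xp<40)&(z>60)&(z<90)
print(m.sum(), xp[m].min(),yp[m].min(),yp[m].max())
m=(xp>-168)&(xp<-60)&(abs(yp)<75)&(z>36)&(z<44); print("bed",rect(W,m),np.percentile(yp[m],[1,99]))
E
```

```text
[501.2   7.9  51.4] [ -3.4 -20.1   7.9] xp -131.52263248668487 yp 4.7170301016120595
2068 -94.99932369410719 -21.4527736516492 17.88883926538764
bed (18597, array([509.7,  29.4]), array([ 98.7, 110.2]), 85.17) [-55.69782371  51.86950679]
```

View pics/w2.png

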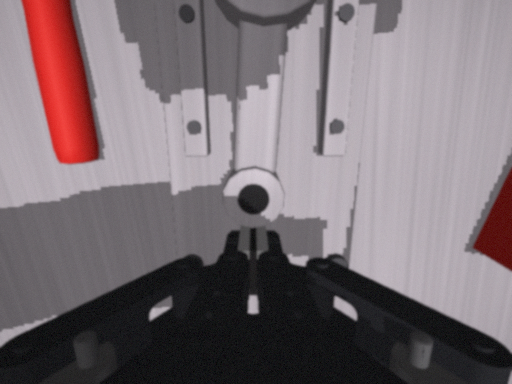

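The tail eye at (254,200) bears on the fingertip, and the link lies straight between the rails. The push has plateaued at 20 N, with the tail at press x ≈ -120.5 against an expected -121, so it is home. I back off, rise, and open near the ball.

Call:
move_arm(plan=[[[-0.002,0,0],[0,0,0],255],[[-0.004,0,0],[0,0,0],255],[[-0.007,0,0],[0,0,0],255],[[-0.015,0,0],[0,0,0],255],[[-0.03,0,0],[0,0,0],255],[[-0.06,0,-0.01],[0,0,0],255],[[-0.09,0,-0.04],[0,0,0],255],[[-0.12,0,-0.08],[0,0,0],200],[[-0.15,0,-0.12],[0,0,0],100],[[-0.17,0,-0.16],[0,0,0],0],[[-0.18,0,-0.2],[0,0,0],0],[[-0.18,0,-0.24],[0,0,0],0],[[-0.18,0,-0.28],[0,0,0],0],[[-0.18,0.01,-0.32],[0,0,0],0],[[-0.18,0.04,-0.35],[0,0,0],0],[[-0.18,0.08,-0.36],[0,0,0],0],[[-0.18,0.11,-0.36],[0,0,0],0],[[-0.18,0.11,-0.36],[0,0,0],0],[[-0.18,0.11,-0.36],[0,0,0],0]])

```text
t: 13.75
tool_pos: [596.7, -176.3, 409.9]
orientation: [-0.001, 0.735, 0.678, -0.001]
contact_force: [0.7, -0.4, 0.1]
finger_gap: 85.5
gripper_force: 0.0
```

```bash
cat > ball.py <<'E'
from h import *
exec(open("lk.py").read()); print(np.round(M,3).tolist())
p,d,c=snap("wrist"); W=cloud(d,c); z=W[...,2]; cv2.imwrite("pics/w3.png",p)
m=(np.linalg.norm(W-np.array([598,-106,337]),axis=2)<32)
Q=W[m]; print(len(Q),np.nanmin(Q,0),np.nanmax(Q,0))
# sphere fit, fixed radius 16
from scipy.optimize import least_squares
f=least_squares(lambda x:np.linalg.norm(Q-x,axis=1)-16,[598,-106,337],loss="soft_l1",f_scale=1); print("centre",f.x,np.median(abs(f.fun)))
b=f.x; print("shift to grasp", tshift(b[0],b[1],b[2]-18.7), "above",tshift(b[0],b[1],b[2]+60))
E
python3 ball.py
```

```text
[ 596.7 -176.3  409.9] [ 0.7 -0.4  0.1] xp -307.22305033172796 yp -105.62928376096832
[[0.082, 0.997, -0.002], [0.997, -0.082, 0.001], [0.001, -0.002, -1.0]]
1803 [ 583.52001859 -123.5659003   323.89353494] [614.95491064 -75.22845649 354.36235705]
centre [ 599.1979543  -106.59089761  336.31830833] 0.811160866867521
shift to grasp [69.5 -2.5 93.1] above [69.6 -2.6 14.4]
```

The ball centre is (599.2,-106.6,336.3), in agreement with the model. I go over it, descend and grip it gently.

Call:
move_arm(plan=[[[0.035,-0.002,0],[0,0,0],0],[[0.07,-0.002,0],[0,0,0],0],[[0.07,-0.002,0],[0,0,0],0],[[0.07,-0.002,0.03],[0,0,0],0],[[0.07,-0.002,0.06],[0,0,0],0],[[0.07,-0.002,0.085],[0,0,0],0],[[0.07,-0.002,0.097],[0,0,0],0],[[0.07,-0.002,0.097],[0,0,0],0],[[0.07,-0.002,0.097],[0,0,0],120],[[0.07,-0.002,0.097],[0,0,0],200],[[0.07,-0.002,0.097],[0,0,0],255],[[0.07,-0.002,0.097],[0,0,0],255],[[0.07,-0.002,0.097],[0,0,0],255],[[0.07,-0.002,0.097],[0,0,0],255]], force=35)

```text
t: 15.2
tool_pos: [599.1, -106.2, 315.1]
orientation: [-0.0, 0.735, 0.678, -0.001]
contact_force: [-7.1, -1.0, 4.4]
finger_gap: 29.8
gripper_force: 34.1
```

```bash
python3 - <<'E'
exec(open("lk.py").read())
import numpy as np
print(s["finger_gap"],s["gripper_force"],s["moment"])
a0=np.radians(26)
for k in np.arange(0,1.10,.0525):
    a=a0-k; print(round(k,3), np.round([-(290*np.cos(a)-290*np.cos(a0)), -(290*np.sin(a)-290*np.sin(a0))],1).tolist())
E
```

```text
[ 599.1 -106.2  315.1] [-7.1 -1.   4.4] xp -237.2039212324334 yp -102.22337890957719
29.832424937424825 34.12785351276398 [-0.15454239  1.49095683  0.04302604]
0.0 [-0.0, -0.0]
0.052 [-6.3, 13.9]
0.105 [-11.9, 28.0]
0.158 [-16.7, 42.5]
0.21 [-20.8, 57.1]
0.262 [-24.1, 72.0]
0.315 [-26.6, 87.0]
0.368 [-28.3, 102.1]
0.42 [-29.2, 117.3]
0.472 [-29.3, 132.6]
0.525 [-28.6, 147.8]
0.578 [-27.1, 162.9]
0.63 [-24.9, 178.0]
0.682 [-21.8, 192.9]
0.735 [-18.0, 207.6]
0.788 [-13.4, 222.1]
0.84 [-8.0, 236.4]
0.892 [-1.9, 250.3]
0.945 [4.9, 263.9]
0.997 [12.5, 277.1]
1.05 [20.7, 290.0]
```

Call:
move_arm(plan=[[[-0.003,0,0.007],[0,0,0],255],[[-0.006,0,0.014],[0,0,0],255],[[-0.009,0,0.021],[0,0,0],255],[[-0.012,0,0.028],[0,0,0],255],[[-0.0145,0,0.035],[0,0,0],255],[[-0.0167,0,0.0425],[0,0,0],255],[[-0.0167,0,0.0425],[0,0,0],255]])

```text
t: 15.9
tool_pos: [597.7, -122.9, 271.6]
orientation: [-0.001, 0.736, 0.677, -0.001]
contact_force: [-6.2, -0.1, 4.8]
finger_gap: 29.8
gripper_force: 34.5
```

```bash
cat > bl2.py <<'E'
from h import *
exec(open("lk.py").read()); print(s["finger_gap"],s["gripper_force"])
p,d,c=snap("top"); W=cloud(d,c); z=W[...,2]; cv2.imwrite("pics/t2.png",p)
rel=W[...,:2]-np.array([518.7,138.5]); xp=rel@XP; yp=rel@YP
# lever angle from bar points
m=(abs(yp+100)<9)&(xp>-200)&(xp<-20)&(z>60)&(z<360)
q=np.polyfit(xp[m],z[m],1); print(m.sum(),"lever",0.4538-np.arctan(-q[0]), q)
E
python3 bl2.py
```

```text
[ 597.7 -122.9  271.6] [-6.2 -0.1  4.8] xp -253.97965689625826 yp -102.23430065247248
29.768988079432408 34.52371895313263
300 lever 0.16390728446596559 [ -0.29829595 222.47636211]
```

Call:
move_arm(plan=[[[-0.0041,0,0.0146],[0,0,0],255],[[-0.0074,0,0.0295],[0,0,0],255],[[-0.0099,0,0.0445],[0,0,0],255],[[-0.0116,0,0.0596],[0,0,0],255],[[-0.0125,0,0.0748],[0,0,0],255],[[-0.0126,0,0.0901],[0,0,0],255],[[-0.0119,0,0.1053],[0,0,0],255],[[-0.0104,0,0.1204],[0,0,0],255],[[-0.0082,0,0.1355],[0,0,0],255],[[-0.0051,0,0.1504],[0,0,0],255],[[-0.0013,0,0.1651],[0,0,0],255],[[0.0033,0,0.1796],[0,0,0],255],[[0.0087,0,0.1939],[0,0,0],255],[[0.0148,0,0.2078],[0,0,0],255],[[0.0148,0,0.2078],[0,0,0],255]])

```text
t: 17.45
tool_pos: [598.9, -107.5, 63.3]
orientation: [-0.001, 0.735, 0.678, -0.001]
contact_force: [-7.1, -1.6, 8.3]
finger_gap: 29.8
gripper_force: 37.6
```

```bash
python3 bl2.py
```

```text
[ 598.9 -107.5   63.3] [-7.1 -1.6  8.3] xp -238.52546272023523 yp -102.1744589498986
29.84158212930253 37.63218641281128
240 lever 0.881776182049613 [  0.4561738  205.97509862]
```

Call:
move_arm(plan=[[[0.0034,0,0.0069],[0,0,0],255],[[0.0068,0,0.0136],[0,0,0],255],[[0.0105,0,0.0203],[0,0,0],255],[[0.0144,0,0.0268],[0,0,0],255],[[0.0185,0,0.0334],[0,0,0],255],[[0.0215,0,0.038],[0,0,0],255],[[0.0226,0,0.0397],[0,0,0],255],[[0.0226,0,0.0397],[0,0,0],255]])

```text
t: 18.3
tool_pos: [600.7, -85.8, 24.9]
orientation: [-0.0, 0.735, 0.678, -0.002]
contact_force: [-7.9, -1.6, 10.1]
finger_gap: 30.0
gripper_force: 38.4
```

```bash
python3 bl2.py
```

```text
[600.7 -85.8  24.9] [-7.9 -1.6 10.1] xp -216.68638430123082 yp -102.16217108559556
30.00178984113081 38.36223900318146
189 lever 1.0218296872800237 [  0.63819226 201.89331661]
```

Call:
move_arm(plan=[[[0.001,0,0.0015],[0,0,0],255],[[0.0015,0,0.0025],[0,0,0],255],[[0.0015,0,0.0025],[0,0,0],255]])

```text
t: 18.65
tool_pos: [600.9, -84.2, 22.6]
orientation: [-0.001, 0.736, 0.677, -0.001]
contact_force: [-8.3, -1.1, 10.1]
finger_gap: 30.2
gripper_force: 38.5
```

Call:
move_arm(plan=[[[0.001,0,0.0015],[0,0,0],255],[[0.0015,0,0.0025],[0,0,0],255],[[0.0015,0,0.0025],[0,0,0],255]])

```text
t: 18.95
tool_pos: [601.0, -82.6, 20.2]
orientation: [-0.001, 0.736, 0.677, -0.001]
contact_force: [-8.6, -0.9, 12.3]
finger_gap: 30.1
gripper_force: 38.5
```

Call:
move_arm(plan=[[[0.001,0,0.0015],[0,0,0],255],[[0.0015,0,0.0025],[0,0,0],255],[[0.0015,0,0.0025],[0,0,0],255]])

```text
t: 19.25
tool_pos: [601.1, -81.6, 18.6]
orientation: [-0.0, 0.736, 0.677, -0.002]
contact_force: [-11.2, -2.3, 18.9]
finger_gap: 30.0
gripper_force: 39.2
```

```bash
python3 bl2.py; python3 - <<'E'
from h import *
p,d,c=snap("scene"); cv2.imwrite("pics/s2.png",cv2.resize(p[110:260,200:400],(800,600)))
E
```

```text
[601.1 -81.6  18.6] [-11.2  -2.3  18.9] xp -212.5350754576371 yp -102.19559778616119
29.999302998367373 39.23134446144104
179 lever 1.0476381842618396 [  0.67512886 201.46627652]
```

View pics/s2.png

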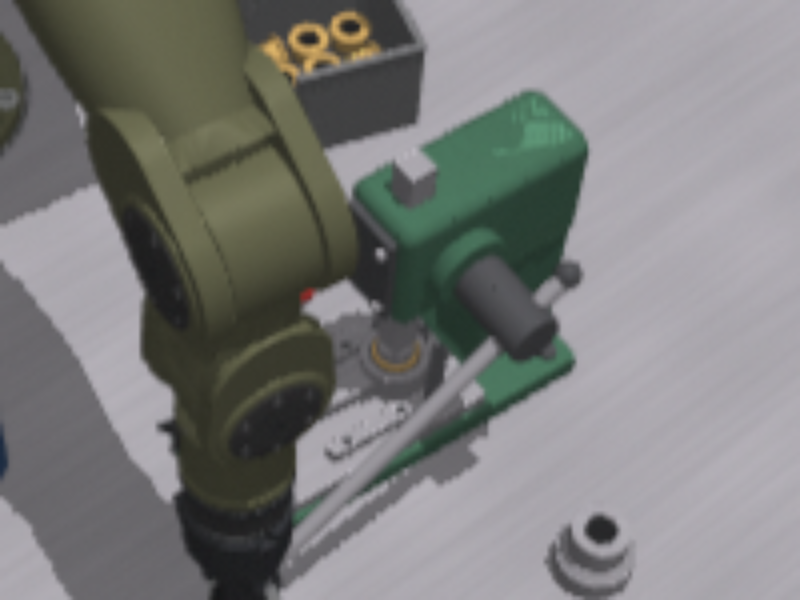

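The lever is at its stop (about 1.05 rad), with the force rising to 22 N. The ram at (395,345) has the collar down on the eye. I ease it back up along the arc.

Call:
move_arm(plan=[[[-0.0042,0,-0.0064],[0,0,0],255],[[-0.0082,0,-0.0129],[0,0,0],255],[[-0.0158,0,-0.0261],[0,0,0],255],[[-0.0226,0,-0.0397],[0,0,0],255],[[-0.0287,0,-0.0536],[0,0,0],255],[[-0.0341,0,-0.0679],[0,0,0],255],[[-0.0387,0,-0.0824],[0,0,0],255],[[-0.0425,0,-0.0971],[0,0,0],255],[[-0.0456,0,-0.112],[0,0,0],255],[[-0.0478,0,-0.1271],[0,0,0],255],[[-0.0493,0,-0.1422],[0,0,0],255],[[-0.05,0,-0.1574],[0,0,0],255],[[-0.0499,0,-0.1727],[0,0,0],255],[[-0.049,0,-0.1879],[0,0,0],255],[[-0.0473,0,-0.203],[0,0,0],255],[[-0.0448,0,-0.218],[0,0,0],255],[[-0.0415,0,-0.2329],[0,0,0],255],[[-0.0374,0,-0.2475],[0,0,0],255],[[-0.0326,0,-0.262],[0,0,0],255],[[-0.0326,0,-0.262],[0,0,0],255]])

```text
t: 21.35
tool_pos: [598.5, -113.5, 281.5]
orientation: [0.0, 0.735, 0.678, -0.001]
contact_force: [-8.4, -2.2, 4.8]
finger_gap: 30.0
gripper_force: 40.2
```

```bash
python3 bl2.py
```

```text
[ 598.5 -113.5  281.5] [-8.4 -2.2  4.8] xp -244.51824905366357 yp -102.26499769450088
29.979748456937248 40.23050844669342
276 lever 0.08097446928258589 [ -0.39111733 224.19047237]
```

Call:
move_arm(plan=[[[0.003,0,-0.006],[0,0,0],255],[[0.006,0,-0.012],[0,0,0],255],[[0.0085,0,-0.018],[0,0,0],255],[[0.01,0,-0.022],[0,0,0],255],[[0.01,0,-0.022],[0,0,0],255]])

```text
t: 21.9
tool_pos: [599.3, -104.2, 302.1]
orientation: [0.0, 0.736, 0.677, -0.002]
contact_force: [-9.1, -3.5, 4.2]
finger_gap: 30.0
gripper_force: 39.3
```

```bash
python3 bl2.py
```

```text
[ 599.3 -104.2  302.1] [-9.1 -3.5  4.2] xp -235.18037078787148 yp -102.2133318137071
29.962460908185317 39.285165667533875
254 lever 0.000811068878567911 [ -0.48674678 226.4842311 ]
```

Call:
move_arm(plan=[[[0.001,0,-0.002],[0,0,0],255],[[0.001,0,-0.003],[0,0,0],255],[[0.001,0,-0.003],[0,0,0],255],[[0.001,0,-0.003],[0,0,0],150],[[0.001,0,-0.003],[0,0,0],80],[[0.001,0,-0.003],[0,0,0],0],[[0.001,0,-0.003],[0,0,0],0],[[0.001,0,-0.003],[0,0,0],0],[[0.001,0,-0.003],[0,0,0],0],[[0.001,0,-0.03],[0,0,0],0],[[0.001,0,-0.06],[0,0,0],0],[[0.001,0,-0.1],[0,0,0],0],[[-0.02,0,-0.12],[0,0,0],0],[[-0.06,-0.01,-0.12],[0,0,0],0],[[-0.1,-0.04,-0.12],[0,0,0],0],[[-0.14,-0.08,-0.12],[0,0,0],0],[[-0.18,-0.1,-0.12],[0,0,0],0],[[-0.18,-0.1,-0.12],[0,0,0],0]])

```text
t: 23.75
tool_pos: [483.2, -278.5, 421.5]
orientation: [0.001, 0.738, 0.675, -0.001]
contact_force: [0.0, -0.1, 0.8]
finger_gap: 85.5
gripper_force: 0.0
```

```bash
python3 bl2.py; python3 - <<'E'
from h import *
p,d,c=snap("scene"); W=cloud(d,c); z=W[...,2]; cv2.imwrite("pics/s3.png",cv2.resize(p[140:330,180:400],(694,600)))
m=(z>47)&(z<106)&(W[...,1]<-180)&(W[...,0]>430)&(W[...,0]<700)&(W[...,1]>-460); print("bin",rect(W,m))
hsv=cv2.cvtColor(p,cv2.COLOR_BGR2HSV)
rel=W[...,:2]-np.array([518.7,138.5]); xp=rel@XP; yp=rel@YP
br=(hsv[...,0]>10)&(hsv[...,0]<32)&(hsv[...,1]>90)&(abs(xp)<40)&(abs(yp)<40); print("brass",br.sum(),np.nanmedian(z[br]),np.nanmedian(xp[br]))
m=(abs(yp)<22)&(xp>-160)&(xp<-80)&(z>57)&(z<68); print("tail",m.sum(),np.nanmin(xp[m]),np.nanmin(yp[m]),np.nanmax(yp[m]))
E
```

```text
[ 483.2 -278.5  421.5] [ 0.  -0.1  0.8] xp -418.48748734185955 yp -0.9466181352655214
85.52645583639173 0.0
354 lever -0.00022371598077147725 [ -0.48802738 226.60616345]
bin (842, array([ 530.4, -321.3]), array([129.7, 173.3]), 85.42)
brass 14 73.08193347822052 -5.639865280181258
tail 94 -120.80965179535511 -11.060403306797937 19.873372637247652
```

View pics/s3.png

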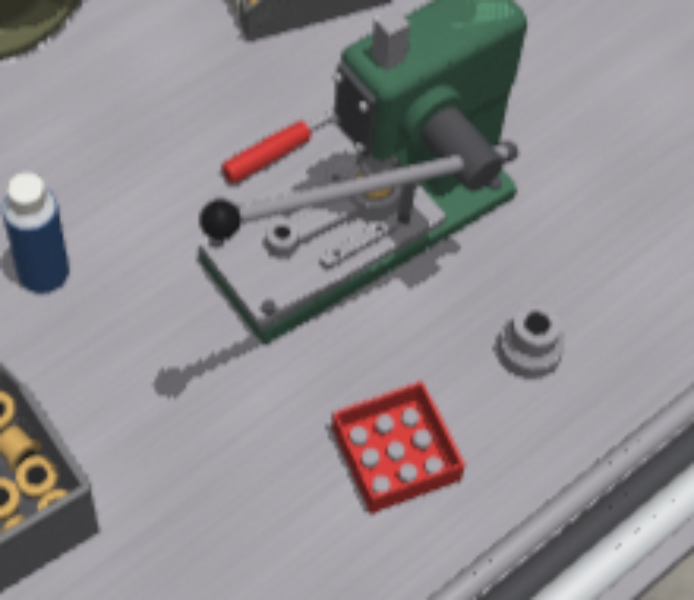

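The lever ball at (220,218) is back at rest, at 0.00 rad. The link's tail end is at press x -120.8, so it is home. The bush top is at z 73 = 40 + 33, fully pressed. The bin at lower left stands upright, 217 mm from press_front, the other things haven't moved, and the arm is clear. I hand the job in.

```bash
python3 -c "
from plant import ticket; print(ticket.job_done())"
```

```text
the job is handed in; nothing more can be done
None
```

The job is handed in: the bin is out of the way, the link is home in the V stop, the bush is pressed in, the lever is back at rest and the arm is clear. My last measurements agree with this, but the hand-in returned no verdict.

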